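# Index the bin carousel and press its label holder home

## Task

Turn the bin carousel (its upright black post is there to turn it by) until its steel label rail lines up with the red pointer on the base and the carousel clicks into its detent there. Then take the blue label holder out of the wooden rack, slide its tongue down behind the lip of the rail and push it against the spring until its shoulders sit fully home on the rail. Finish while still holding it pressed home; leave the red label holder, the padlock and the brass lock cylinder where they are.

Things in the scene. Friction and masses are not known exactly. Their poses are not given: they have to be found in the camera images.
- carousel_base: Fixed dark round base of the carousel, 164 mm across, with a red pointer on a nose reaching 114 mm from the middle at the front, and an index plunger block (31 mm high) at the back, to 156 mm from the middle. Origin: centre of its underside, on the bench. -x points along the red pointer, z up.
- axis (a point): Point on the carousel's vertical turning axis, at the top of its aluminium disc (190 mm across), 34 mm above the bench. Its axes are the base's and do not turn. On the disc stand the steel label rail, behind it a blue parts bin (104 x 66 mm, top 81 mm above the bench), and the black post.
- carousel (a joint): Angle, rad: 0 when the rail is at the red pointer; grows anticlockwise from above; range -0.3 to 1.9. Starts at 0.75 to 1.3, so turn it clockwise. A sprung roller clicks in at 0 and at 1.571 (not wanted): let go within 0.04 of 0 it centres itself; entering takes about 5 N at the post. Elsewhere light friction (0.05 N m) holds it.
- post (a point): Black upright round post on the disc, 14 mm across, 78 mm from the turning axis, standing 34 to 100 mm above the bench; the point is on its centre line 86 mm above the bench, a good height to grasp. Its axes turn with the disc; seen from the turning axis the post lies 120 degrees anticlockwise from the disc's +x (60 degrees clockwise of the rail). 25 mm free around it.
- rail_mouth (a point): Centre of the rail's slot at its open top, 64 mm above the bench, 58 mm from the turning axis. Axes turn with the disc: x across the slot (-x outward), y along it, z up. Slot 7.5 x 56 mm between an outer lip (4 mm thick, 64 long, rounded top) and a back plate of equal height; 13 mm down lies a sprung pad. The bin's front (62 mm high) begins 20 mm behind the slot.
- rail_pad (a joint): How far the sprung pad in the slot is pressed down, m: 0 at rest, 0.007 with the label holder home, 0.010 at its stop. It takes 4 N to start and about 9 N at home, and lifts the holder again by 7 mm if it is let go.
- rack: Fixed wooden rack on the bench, 40 x 170 x 24 mm, with two slots (8 mm wide, 60 mm long, 16 mm deep) in line along its y, their middles 43 mm either side of the rack's middle; a label holder stands upright in each. Origin: centre of its underside. x across, y along the slots. Between rack and carousel stands a machine up to 370 mm high, over x 0.43 to 0.73, y -0.07 to 0.33: pass in front of it.
- blue_holder_centre (a point): Centre of the gripping body, 12 (x) x 54 (y) x 40 mm (z), of the blue plastic label holder (28 to 56 g), white cards on both faces. Below it a tongue 5 x 50 x 20 mm with rounded foot; shoulders 20 mm, foot 40 mm below this point. Stands in either slot of the rack, point 48 mm above the bench. Either face may look outward. Home: 20 mm straight above point rail_mouth.
- red_holder_centre (a point): The same point of the red label holder, of the same size, standing in the other slot; it is to be left alone.
- padlock: Brass padlock, 63 x 42 x 19 mm, lying on the bench; to be left alone. Origin: centre of its underside.
- lock_cylinder: Brass lock cylinder, 32 x 68 x 17 mm, lying on the bench; to be left alone. Origin: centre of its underside.
There are look-alikes about, which are no part of the job. Of the things that look like the part that bears blue_holder_centre, the larger one is meant.

How it is judged:
By the outcome, as a careful person would: the job done as asked, in the order asked, and still so for the second after the job is handed in, while the arm keeps its last pose, push and grip.
It also fails if it takes over 58 s, if anything falls off the work surface, if the arm or the gripper's body presses on something with over 40 N, if the wrist force passes 120 N, or if a joint passes its speed limit or range.

## Robot

A 6-joint arm with a two-finger parallel gripper is mounted at the origin on a cart in front of the work surface, level with it; the furniture and walls round the work are solid. World frame = base frame: x ahead of the robot, y to its left, z up, the work surface at z = 0. Lengths are in m, angles in rad, forces in N, time in s.
With the tool pointing down it reaches from about 0.25 to 0.775 m from the base axis. Payload 4 kg.
Tool frame: the origin (TCP) lies midway between the tips of the shut fingers; the grasp point (between the pads) lies behind it (grasp_offset is the z of the grasp point in the tool frame, in m); z points along the fingers, y is the line along which they close (so a half turn about z gives the same grasp; the last joint's range is limited). The gripper opens to 85 mm and grips with 20 to 120 N. Pads are 22 mm wide; open, the fingers measure 114 mm over their backs; the gripper's body (76 mm by 85 mm) begins 54 mm behind the grasp point. The pads swing forward as they close: fully open they stand 13 mm farther back than shut.
Start: joints at [1.072, 0.087, 1.371, -0, 1.684, -0.103], TCP at [0.212, 0.507, 0.231] pointing down, gripper open.
Joint ranges: [-3.1, 3.1], [-0.76, 2.03], [0.27, 2.55], [-1.08, 4.22], [0.17, 2.65], [-2.57, 2.57]. Speed limits (rad/s): [2.79, 2.79, 3.14, 3.14, 3.14, 3.14].

## Interface

Orientations are given as [roll, pitch, yaw] about the fixed x, y, z axes, in that order (R = Rz(yaw) Ry(pitch) Rx(roll)).
In Python, from plant import get_state, snapshot, camera_params, finish_job, grasp_offset gives the robot as it stands.
- The arm moves only by the shell command python3 -m inch 'ROWS' [FORCE]. ROWS is JSON, a list that holds one entry, the list of rows, each a list of 7 numbers: the shift along the tool's x, y, z scaled (see below), then the turn, a rotation vector about the tool's x, y, z scaled (see below), then the gripper's target within -1 to 1 (fully open at 1, half-way at 0, shut at -1). In form: [[[dx, dy, dz, wx, wy, wz, grip], ...]]. A call has 1 to 12 rows; each row is the pose to reach, as a shift and turn from the pose commanded when the call began, along the tool's axes at that moment; what a row does not reach only later rows make up. The controller multiplies each number of a shift by 0.4 m and each number of a turn by 30 degrees. A row lasts 1/8 s, in which the tool goes at most 62.5 mm and 10.7 degrees, less where a joint would pass 70% of its speed; a pose out of reach is approached as far as the arm can. A call with a number of a shift or a turn outside -1 to 1 is refused whole. A call with a gripper value outside its range is refused whole. The fingers move at their own pace and stop on an object; FORCE is the grip in N (left out, the last holds). Time passes only in rows, so rows that repeat a pose let the fingers close. It gives the time, the measured TCP pose, the force, the opening and the grip force at its end, in the units of the state.
- get_state(): the state, without advancing time (a new reading comes with each control period).
- snapshot(name): name is "scene" or "top" or "wrist"; returns the picture (384x512x3 uint8, red, green, blue); there is no depth.
- camera_params(name): a dict with "K" (3x3 intrinsics, pixels), "xyz" and "rotation" of the camera in the world. Camera axes: x right, y down, z forward; pixel columns grow to the right and rows downward; lengths in m; the calibration is good to about 2 mm. A picture is of the moment at which its call begins: read the wrist's pose just before it. camera_params takes no time and is no camera call; for the wrist camera it gives the pose at the moment of the call.
- finish_job(): hands the job in; it is judged then, once.
The state is a dict: "t": time; "joint_pos": joint angles; "dq": joint speeds; "tau": joint torques, N m; "ee_pos": TCP position; "tool_rot": TCP orientation; "force": force on the tool from outside, world axes, zero at the start; "wrist_torque": the same for the moment, N m; "width": opening from 0.0 (shut) to 1.0 (fully open); "gripper_force": force on a finger pad.
Only numpy, scipy, OpenCV 4.12 (cv2) and the standard library are available. Lean on these libraries where they do the work, as an engineer would, in place of code of your own. Each camera call takes 0.05 s, during which the arm holds its last target. There are 200 camera calls.

## Working session

There is one attempt and no reset: what is moved stays moved. The work goes in short steps, Python scripts to look and compute and a shell command to move; the robot and the scene stay as the last step left them, time stands still between calls to the robot, and variables do not carry over. Pictures are saved under pics/ and viewed, at most 12 in all, crops included, and the job is handed in when it is done.

```bash
ls; mkdir -p pics; python3 - <<'E'
from plant import *
import cv2
print(get_state(), grasp_offset)
for n in("scene","top"):
    cv2.imwrite(f"pics/{n}0.png",cv2.cvtColor(snapshot(n),cv2.COLOR_RGB2BGR)); print(n,camera_params(n))
E
```

```text
pics
{'t': 0.0, 'joint_pos': array([ 1.07188641e+00,  8.79742219e-02,  1.37230044e+00, -1.20935095e-05,
        1.68359469e+00, -1.03100518e-01]), 'dq': array([-2.24679094e-03, -4.32082893e-04, -1.57498378e-05,  1.89979170e-03,
       -5.54839031e-04, -8.51347045e-04]), 'tau': array([ 9.29211346e-04, -3.51870596e+01, -3.13271928e+01, -1.22585975e-04,
        1.07589419e-02,  3.72183734e-06]), 'ee_pos': array([0.21181809, 0.5070229 , 0.23010519]), 'tool_rot': array([-3.13932681e+00, -2.22356824e-04,  2.74578166e+00]), 'force': array([-0.17747512, -0.34333245, -0.50416937]), 'wrist_torque': array([ 0.02722005, -0.00314658,  0.00042275]), 'gripper_force': 0.0, 'width': 0.9970596624808372} -0.0187
scene {'K': array([[484.27174552,   0.        , 251.11767637],
       [  0.        , 484.27174552, 189.04651338],
       [  0.        ,   0.        ,   1.        ]]), 'xyz': array([-0.6603564 , -0.52166261,  0.93365354]), 'rotation': array([-2.15207579,  0.00258589, -1.09837218])}
top {'K': array([[351.10249834,   0.        , 256.35504786],
       [  0.        , 351.10249834, 190.07684902],
       [  0.        ,   0.        ,   1.        ]]), 'xyz': array([0.30396378, 0.08186179, 0.97577952]), 'rotation': array([-2.94049998, -0.00309653, -1.62330682])}
```

View pics/top0.png

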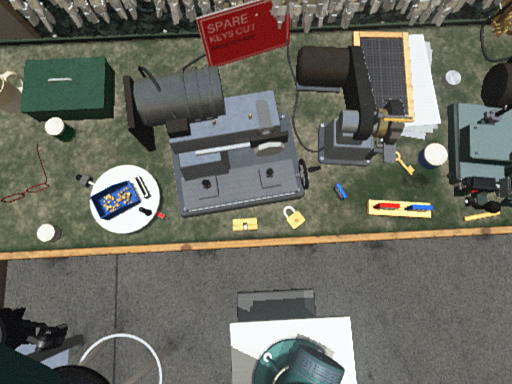

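View pics/scene0.png

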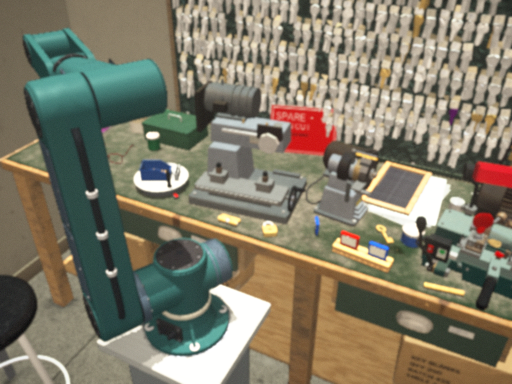

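The top view shows the carousel at about (125,200) and the rack at (400,208), with blue in its right (−y) slot. The small blue thing at (341,190) is the decoy. I'll zoom in on both.

```bash
cat > h.py <<'E'
import numpy as np, cv2
from scipy.spatial.transform import Rotation as R
from plant import *
def cam(n): 
    c=camera_params(n); return c["K"],c["xyz"],R.from_euler("xyz",c["rotation"]).as_matrix()
def cast(c,uv,z):
    K,p,M=c; uv=np.atleast_2d(np.asarray(uv,float))
    d=(M@np.linalg.inv(K)@np.c_[uv,np.ones(len(uv))].T).T
    return p+d*((z-p[2])/d[:,2])[:,None]
def proj(c,X):
    K,p,M=c; q=(K@M.T@(np.atleast_2d(X)-p).T).T; return q[:,:2]/q[:,2:]
def blobs(im,lo,hi,amin=20):
    m=cv2.inRange(cv2.cvtColor(im,cv2.COLOR_RGB2HSV),lo,hi)
    return [c for c in cv2.findContours(m,cv2.RETR_EXTERNAL,cv2.CHAIN_APPROX_NONE)[0] if cv2.contourArea(c)>=amin]
def rows(d):  # world shift -> scaled tool shift
    M=R.from_euler("xyz",get_state()["tool_rot"]).as_matrix(); return M.T@np.asarray(d)/0.4
E
python3 - <<'E'
from h import *
im=cv2.cvtColor(cv2.imread("pics/top0.png"),cv2.COLOR_BGR2RGB); c=cam("top")
a=cv2.resize(im[155:245,80:180],(600,540),interpolation=cv2.INTER_CUBIC)
cv2.imwrite("pics/crop.png",a[:,:,::-1])
for k in blobs(im,(0,0,170),(180,60,255),500):
    e=cv2.fitEllipse(cv2.convexHull(k)); print("white",e,cast(c,[e[0]],.034))
for nm,lo,hi in(("blue",(100,120,60),(130,255,255)),("red",(0,150,120),(8,255,255)),("wood",(15,60,150),(30,255,255))):
    for k in blobs(im,lo,hi,12):
        e=cv2.minAreaRect(k)
        if 150<e[0][1]<235: print(nm,np.round(e[0],1),np.round(e[1],1),e[2],cast(c,[e[0]],.068)[0].round(3),cast(c,[e[0]],.024)[0].round(3))
E
```

```text
white ((352.94403076171875, 350.3074951171875), (63.792301177978516, 255.5923614501953), 96.9942398071289) [[ 0.07365532 -0.15139188  0.034     ]]
white ((123.13114929199219, 198.2637939453125), (68.2074203491211, 72.83297729492188), 76.3434829711914) [[0.49162082 0.43212652 0.034     ]]
white ((223.67662048339844, 120.82003021240234), (40.40703582763672, 107.42656707763672), 69.389892578125) [[0.7016167  0.15134771 0.034     ]]
white ((413.9284362792969, 86.74879455566406), (63.23946762084961, 106.31909942626953), 176.2618865966797) [[ 0.77883871 -0.40623821  0.034     ]]
blue [419.5 207. ] [ 4. 25.] 90.0 [ 0.421 -0.355  0.068] [ 0.427 -0.376  0.024]
blue [341.  190.3] [15.6  4.2] 59.74356460571289 [ 0.476 -0.154  0.068] [ 0.485 -0.165  0.024]
blue [114.3 198.3] [26.4 44. ] 67.52056884765625 [0.486 0.443 0.068] [0.495 0.46  0.024]
blue [420.3 158.1] [14.   4.6] 85.2363510131836 [ 0.553 -0.376  0.068] [ 0.565 -0.398  0.024]
red [160.  214.5] [8.5 2.7] 26.56505012512207 [0.437 0.323 0.068] [0.443 0.335 0.024]
red [389. 205.] [ 4. 20.] 90.0 [ 0.431 -0.276  0.068] [ 0.437 -0.293  0.024]
wood [500.1 229.7] [ 6.7 22.2] 86.18592071533203 [ 0.351 -0.554  0.068] [ 0.354 -0.585  0.024]
wood [244.3 223.7] [12.2 25. ] 86.18592071533203 [0.402 0.105 0.068] [0.406 0.106 0.024]
wood [481.7 215.1] [ 5.2 35.5] 79.11447143554688 [ 0.392 -0.514  0.068] [ 0.396 -0.543  0.024]
wood [295.5 219.3] [13.8 16. ] 53.13010025024414 [ 0.406 -0.028  0.068] [ 0.411 -0.033  0.024]
wood [111. 205.] [ 9.9 11.3] 45.0 [0.469 0.451 0.068] [0.477 0.469 0.024]
wood [398.9 208.1] [63.2 15.1] 3.1798300743103027 [ 0.421 -0.3    0.068] [ 0.427 -0.319  0.024]
wood [109.  196.5] [5. 8.] 90.0 [0.491 0.457 0.068] [0.501 0.475 0.024]
wood [123.  196.4] [ 8.2 12.6] 84.2894058227539 [0.49  0.42  0.068] [0.499 0.436 0.024]
wood [403.3 162.7] [27.1  7. ] 47.29060745239258 [ 0.543 -0.329  0.068] [ 0.555 -0.348  0.024]
```

View pics/crop.png

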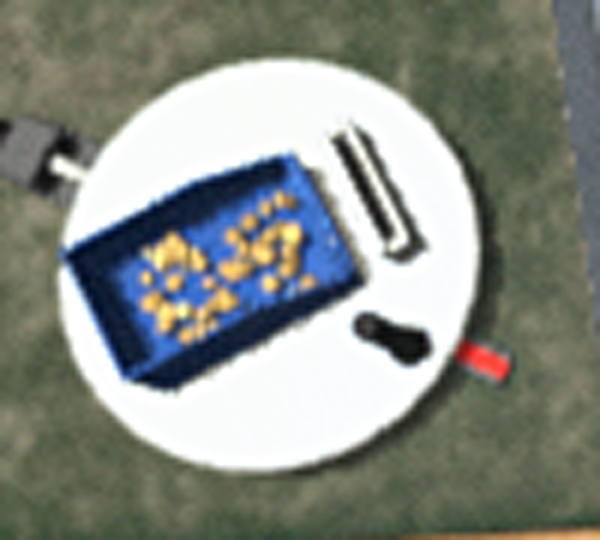

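The crop shows the disc centred near crop (270,265), the pointer at (487,362), the post top at about (367,325) and the rail slot centred at about (370,193).

```bash
python3 - <<'E'
from h import *
c=cam("top")
f=lambda u,v,z: cast(c,[[80+(u+.5)/6-.5,155+(v+.5)/6-.5]],z)[0]
im=cv2.cvtColor(cv2.imread("pics/top0.png"),cv2.COLOR_BGR2RGB)
ax=f(270,265,.034)
th=np.linspace(0,2*np.pi,100); q=np.c_[ax[0]+.095*np.cos(th),ax[1]+.095*np.sin(th),0*th+.034]
p=proj(c,q); print("disc predicted crop bbox",(p.min(0)-[80,155])*6,(p.max(0)-[80,155])*6)
for n,u,v,z in(("ptr",487,362,.03),("ptr2",487,362,.015),("post",367,325,.1),("railslot",370,193,.064),("plunger",30,155,.031)):
    X=f(u,v,z); d=X-ax; print(n,X.round(4),"r",np.hypot(*d[:2]).round(4),"ang",np.degrees(np.arctan2(d[1],d[0])).round(1))
print("ax",ax)
E
```

```text
disc predicted crop bbox [56.81747036 60.20811923] [477.46867135 472.96091741]
ptr [0.4412 0.331  0.03  ] r 0.1088 ang -116.7
ptr2 [0.4434 0.3349 0.015 ] r 0.1043 ang -116.6
post [0.4493 0.3627 0.1   ] r 0.0771 ang -121.9
railslot [0.5143 0.3737 0.064 ] r 0.0595 ang -66.0
plunger [0.5478 0.5404 0.031 ] r 0.1263 ang 62.8
ax [0.49006888 0.42815467 0.034     ]
```

```bash
python3 -m inch '[[[-0.3,-0.05,-0.05,0,0,-0.5,0],[-0.6,-0.1,-0.1,0,0,-1,0],[-0.6,-0.1,-0.1,0,0,-1,0],[-0.6,-0.1,-0.1,0,0,-1,0],[-0.6,-0.1,-0.1,0,0,-1,0],[-0.6,-0.1,-0.1,0,0,-1,0]]]' 30
python3 -m inch '[[[0,0,0,0,0,-0.35,0],[0,0,0,0,0,-0.7,0],[0,0,0,0,0,-1,0],[0,0,0,0,0,-1,0],[0,0,0,0,0,-1,0]]]'
python3 - <<'E'
from h import *
print(get_state()["ee_pos"],get_state()["tool_rot"]); c=camera_params("wrist"); print(c)
im=snapshot("wrist"); cv2.imwrite("pics/w1.png",im[:,:,::-1])
E
```

```text
t: 0.85
ee_pos: [0.4183, 0.3777, 0.2707]
tool_rot: [3.142, -0.001, -3.015]
force: [-0.7, -0.1, 0.5]
width: 0.498
gripper_force: 0.0
t: 1.48
ee_pos: [0.417, 0.3788, 0.2711]
tool_rot: [3.141, -0.0, -2.491]
force: [0.3, -0.0, -0.5]
width: 0.496
gripper_force: 0.0
[0.41704718 0.378771   0.27108245] [ 3.14121891e+00 -4.53638545e-04 -2.49063558e+00]
{'K': array([[303.83252821,   0.        , 256.16630074],
       [  0.        , 303.83252821, 194.05788464],
       [  0.        ,   0.        ,   1.        ]]), 'xyz': array([0.35505663, 0.33118524, 0.41283056]), 'rotation': array([2.83255684e+00, 4.42981150e-04, 2.22205867e+00])}
```

View pics/w1.png

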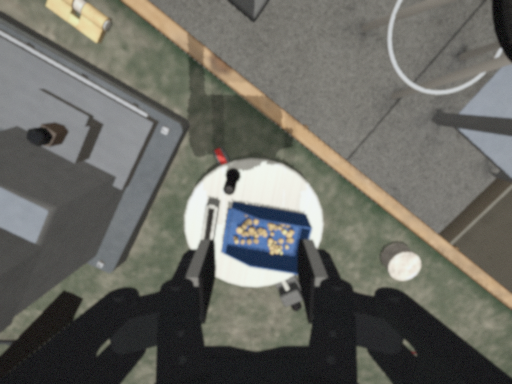

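The wrist view shows the pointer at (222,156), the post as a dumbbell from (233,174) to (230,187), and the rail slot at about (212,218), with the disc centre near (254,222).

```bash
python3 - <<'E'
from h import *
c=cam("wrist"); im=cv2.cvtColor(cv2.imread("pics/w1.png"),cv2.COLOR_BGR2RGB)
k=max((k for k in blobs(im,(0,0,150),(180,60,255),800)),key=lambda k:cv2.pointPolygonTest(k,(215,245),True)); 
h=cv2.convexHull(k)[:,0]; P=cast(c,h,.034)[:,:2]
# robust circle fit, r known
from scipy.optimize import least_squares
s=least_squares(lambda x:np.hypot(*(P-x).T)-.095,[.49,.428],loss="soft_l1",f_scale=.002); ax=np.r_[s.x,.034]; print("ax",ax,s.fun.std())
r=[k for k in blobs(im,(0,130,100),(10,255,255),10)]
for k in r:
    m=k[:,0].mean(0); X=cast(c,[m],.03)[0]; d=X-ax; print("red",m,X,np.hypot(*d[:2]),np.degrees(np.arctan2(d[1],d[0])))
d_=[k for k in blobs(im,(0,0,0),(180,255,50),20) if 180<k[0,0,0]<260 and 160<k[0,0,1]<250]
for k in d_:
    e=cv2.minAreaRect(k); m=e[0]; print("dark",e)
    for z in(.034,.064,.1):
        X=cast(c,[m],z)[0]; d=X-ax; print(z,X,np.hypot(*d[:2]),np.degrees(np.arctan2(d[1],d[0])))
for uv,z in(((233,174),.1),((233,174),.034),((230,187),.1),((230,187),.034)):
    X=cast(c,[uv],z)[0]; d=X-ax; print(uv,z,X,np.hypot(*d[:2]),np.degrees(np.arctan2(d[1],d[0])))
g=im[140:300,170:340]; cv2.imwrite("pics/w1c.png",cv2.resize(g,(640,600),interpolation=cv2.INTER_CUBIC)[:,:,::-1])
E
```

```text
ax [0.4918427  0.43032412 0.034     ] 0.0037341416947992553
red [220.17647059 155.94117647] [0.43996455 0.33774293 0.03      ] 0.10612548595171295 -119.26422250812965
dark ((231.82179260253906, 178.28216552734375), (10.248883247375488, 17.114639282226562), 5.710593223571777)
0.034 [0.45371678 0.36637174 0.034     ] 0.07445462753432991 -120.80175062461808
0.064 [0.44592331 0.36357221 0.064     ] 0.08102103309841542 -124.5245200482235
0.1 [0.43657114 0.36021277 0.1       ] 0.0892779200302242 -128.25011365752735
(233, 174) 0.1 [0.43202186 0.35845728 0.1       ] 0.09350601357401178 -129.7734693857064
(233, 174) 0.034 [0.44820791 0.36424597 0.034     ] 0.07918533313001754 -123.43882770924878
(230, 187) 0.1 [0.44558311 0.36432749 0.1       ] 0.08059469248203935 -125.02810116617218
(230, 187) 0.034 [0.46462969 0.37135441 0.034     ] 0.06494593689914406 -114.77211370509097
```

View pics/w1c.png

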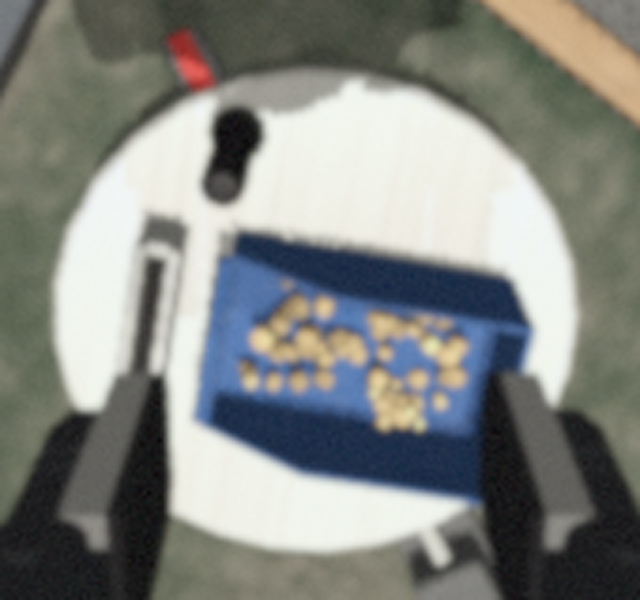

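```bash
python3 -m inch '[[[-0.04,-0.074,0.1,0,0,-0.35,0],[-0.04,-0.074,0.2,0,0,-0.62,0],[-0.04,-0.074,0.3,0,0,-0.62,0],[-0.04,-0.074,0.4,0,0,-0.62,0],[-0.04,-0.074,0.47,0,0,-0.62,0],[-0.04,-0.074,0.51,0,0,-0.62,0],[-0.04,-0.074,0.51,0,0,-0.62,0],[-0.04,-0.074,0.51,0,0,-0.62,0]]]'
python3 -m inch '[[[0,0,0,0,0,0,-0.7],[0,0,0,0,0,0,-0.7],[0,0,0,0,0,0,-0.7],[0,0,0,0,0,0,-0.7],[0,0,0,0,0,0,-0.7]]]' 25
```

```text
t: 2.52
ee_pos: [0.4497, 0.3649, 0.069]
tool_rot: [-3.141, 0.003, -2.166]
force: [0.8, 0.9, 0.3]
width: 0.503
gripper_force: 0.0
t: 3.15
ee_pos: [0.4494, 0.3647, 0.0688]
tool_rot: [-3.141, 0.002, -2.166]
force: [-0.9, 0.6, 4.8]
width: 0.157
gripper_force: 19.3
```

```bash
python3 - <<'E'
import numpy as np
ax=np.array([.491,.429]); p0=np.array([.4494,.3647]); y=-2.166
def rot(v,a): return np.array([v[0]*np.cos(a)-v[1]*np.sin(a),v[0]*np.sin(a)+v[1]*np.cos(a)])
for a in np.radians([7,14,21,27.5]):
    d=ax+rot(p0-ax,-a)-p0; l=rot(d,-y); print((np.r_[l[0],-l[1]]/.4).round(4),(np.degrees(a)/30).round(3))
E
```

```text
[-0.0009  0.0234] 0.233
[-0.0047  0.0464] 0.467
[-0.0113  0.0689] 0.7
[-0.0198  0.0888] 0.917
```

```bash
python3 -m inch '[[[-0.001,0.023,0,0,0,0.233,-0.7],[-0.005,0.046,0,0,0,0.467,-0.7],[-0.011,0.069,0,0,0,0.7,-0.7],[-0.02,0.089,0,0,0,0.917,-0.7],[-0.02,0.089,0,0,0,0.917,-0.7]]]'
python3 -m inch '[[[-0.001,0.023,0,0,0,0.233,-0.7],[-0.005,0.046,0,0,0,0.467,-0.7],[-0.011,0.069,0,0,0,0.7,-0.7],[-0.02,0.089,0,0,0,0.917,-0.7],[-0.02,0.089,0,0,0,0.917,-0.7],[-0.02,0.089,0,0,0,0.917,-0.7]]]'
python3 - <<'E'
from h import *
im=snapshot("top"); cv2.imwrite("pics/t1.png",cv2.resize(im[145:255,70:190],(720,600),interpolation=cv2.INTER_CUBIC)[:,:,::-1]); print(get_state()["force"],get_state()["wrist_torque"])
E
```

```text
t: 3.78
ee_pos: [0.4237, 0.3918, 0.0688]
tool_rot: [3.141, 0.002, -2.645]
force: [-1.5, -0.3, 7.2]
width: 0.154
gripper_force: 19.4
t: 4.53
ee_pos: [0.4136, 0.4269, 0.0688]
tool_rot: [3.139, 0.0, -3.126]
force: [-2.4, 1.4, 6.9]
width: 0.153
gripper_force: 19.6
[-2.22599605  1.37299449  6.40867111] [ 0.06888491  0.39430785 -0.10819254]
```

View pics/t1.png

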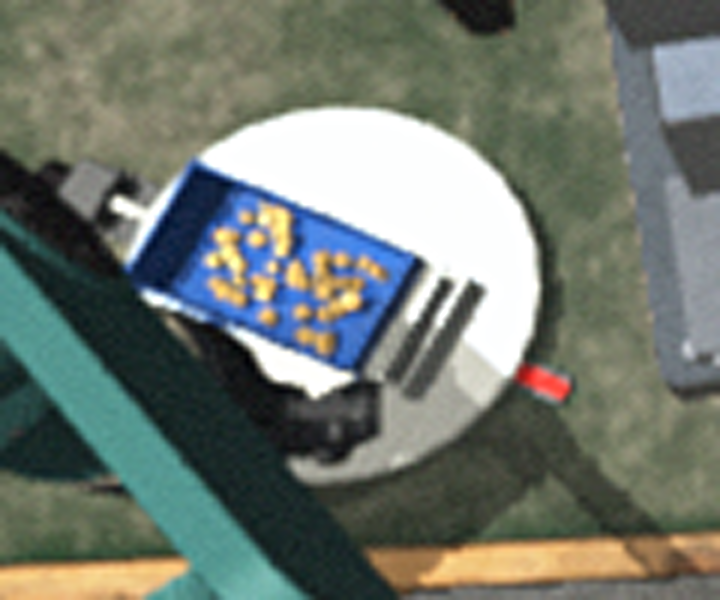

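The rail now faces the pointer: rail at (425,335), pointer at (545,383), bin edges at about 23° and the base line at about 23°. I'll release so it centres itself, then check.

```bash
python3 -m inch '[[[0,0,0,0,0,0,0],[0,0,0,0,0,0,0],[0,0,0,0,0,0,0],[0,0,0,0,0,0,0],[0,0,-0.15,0,0,0,0],[0,0,-0.3,0,0,0,0],[0.05,0,-0.45,0,0,0,0],[0.05,0,-0.5,0,0,0,0],[0.05,0,-0.5,0,0,0,0],[0.05,0,-0.5,0,0,0,0]]]'
python3 - <<'E'
from h import *
c=cam("wrist"); im=snapshot("wrist"); cv2.imwrite("pics/w2.png",im[:,:,::-1]); np.savez("w2.npz",K=c[0],p=c[1],M=c[2]); print(get_state()["ee_pos"],get_state()["tool_rot"],c[1])
E
```

```text
t: 5.82
ee_pos: [0.3935, 0.4251, 0.2652]
tool_rot: [-3.139, -0.002, -3.126]
force: [-0.2, 0.0, -0.4]
width: 0.499
gripper_force: 0.0
[0.39343081 0.42497734 0.26460089] [-3.1386583  -0.00338026 -3.12611023] [0.31582759 0.42397917 0.40709466]
```

View pics/w2.png

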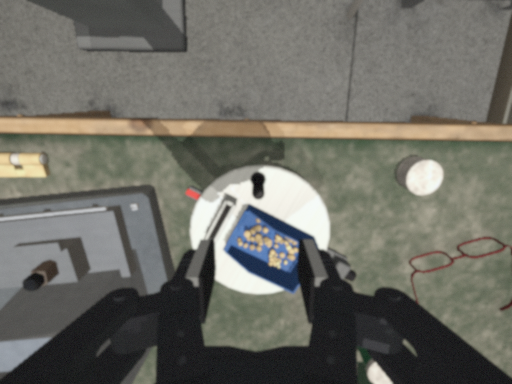

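The view shows the carousel clear: pointer at (192,194), rail slot at about (223,217), post at (258,185), disc centre near (260,228). I'll measure the angles numerically.

```bash
python3 - <<'E'
from h import *
d=np.load("w2.npz"); c=(d["K"],d["p"],d["M"]); im=cv2.cvtColor(cv2.imread("pics/w2.png"),cv2.COLOR_BGR2RGB)
from scipy.optimize import least_squares
k=max((k for k in blobs(im,(0,0,140),(180,50,255),800)),key=lambda k:cv2.pointPolygonTest(k,(225,250),True))
P=cast(c,cv2.convexHull(k)[:,0],.034)[:,:2]
s=least_squares(lambda x:np.hypot(*(P-x).T)-.095,[.491,.429],loss="soft_l1",f_scale=.001); ax=s.x; print("ax",ax,s.fun.round(4))
def rep(n,m,z):
    X=cast(c,[m],z)[0][:2]; e=X-ax; print(n,np.round(m,1),z,X.round(4),"r",np.hypot(*e).round(4),"ang",np.degrees(np.arctan2(e[1],e[0])).round(1))
for k in blobs(im,(0,110,90),(10,255,255),10)+blobs(im,(172,110,90),(180,255,255),10):
    m=k[:,0].mean(0)
    if abs(m[0]-192)<20 and abs(m[1]-194)<20: rep("red",m,.03); rep("red",m,.02)
g=cv2.cvtColor(im,cv2.COLOR_RGB2GRAY)
for T in(60,90,120):
  for k in cv2.findContours((g<T).astype(np.uint8),cv2.RETR_LIST,cv2.CHAIN_APPROX_NONE)[0]:
    if cv2.contourArea(k)<8: continue
    e=cv2.minAreaRect(k)
    if 205<e[0][0]<275 and 165<e[0][1]<240: print(T,e); rep("dark",e[0],.064)
E=0
import numpy as np
b=[k for k in blobs(im,(100,100,30),(130,255,255),800)]
for k in b:
    e=cv2.minAreaRect(k); print("bin",e)
cv2.imwrite("pics/w2c.png",cv2.resize(im[150:300,180:350],(680,600),interpolation=cv2.INTER_CUBIC)[:,:,::-1])
E
```

```text
ax [0.49159878 0.4317261 ] [ 0.0004  0.0006  0.0004 -0.0001  0.0098  0.011   0.0237  0.026   0.0268
  0.0271  0.0262  0.0221 -0.0014 -0.0008 -0.0006 -0.      0.0003  0.0008
  0.0005  0.0006  0.0013  0.0006  0.0007  0.0004  0.0018  0.0021  0.0017
  0.0019  0.0025  0.0036  0.0001  0.0001 -0.     -0.0001  0.0003 -0.0004
 -0.0008]
red [191.8 193.6] 0.03 [0.4364 0.341 ] r 0.1062 ang -121.3
red [191.8 193.6] 0.02 [0.4396 0.3387] r 0.1065 ang -119.2
60 ((258.15997314453125, 183.61997985839844), (21.637468338012695, 11.172287940979004), 81.8698959350586)
dark [258.2 183.6] 0.064 [0.412  0.4268] r 0.0798 ang -176.5
90 ((248.0, 227.5), (3.0, 6.0), 90.0)
dark [248.  227.5] 0.064 [0.4681 0.4153] r 0.0287 ang -145.1
90 ((257.0, 185.0), (24.0, 12.0), 90.0)
dark [257. 185.] 0.064 [0.4137 0.4255] r 0.0782 ang -175.4
120 ((263.0, 235.0), (6.0, 14.0), 90.0)
dark [263. 235.] 0.064 [0.4778 0.434 ] r 0.0139 ang 170.7
120 ((257.2500305175781, 220.75001525878906), (8.485280990600586, 6.363960266113281), 45.0)
dark [257.3 220.8] 0.064 [0.4589 0.4265] r 0.0331 ang -171.0
120 ((230.07537841796875, 198.46575927734375), (9.831457138061523, 3.8623580932617188), 20.556045532226562)
dark [230.1 198.5] 0.064 [0.4309 0.3937] r 0.0717 ang -148.0
120 ((257.5, 184.5), (25.0, 13.0), 90.0)
dark [257.5 184.5] 0.064 [0.413 0.426] r 0.0788 ang -175.9
bin ((270.800048828125, 248.90003967285156), (83.62893676757812, 58.13776397705078), 26.56505012512207)
```

View pics/w2c.png

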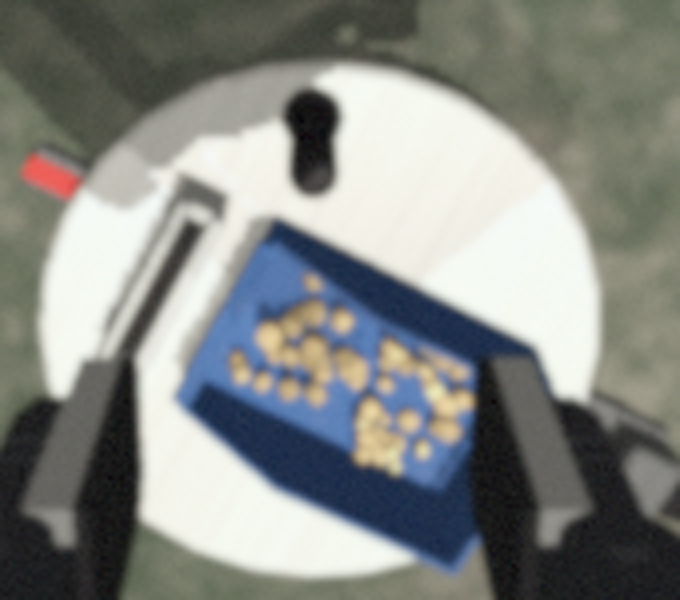

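```bash
python3 - <<'E'
from h import *
d=np.load("w2.npz"); c=(d["K"],d["p"],d["M"])
f=lambda u,v,z: cast(c,[[180+(u+.5)/4-.5,150+(v+.5)/4-.5]],z)[0][:2]
ang=lambda e: np.degrees(np.arctan2(e[1],e[0])).round(1)
ax=np.array([.491,.430])
p=f(314,180,.1); print("post",p,ang(p-ax),np.hypot(*(p-ax)))
print("bin front dir+90",ang(f(275,222,.081)-f(180,400,.081))-90,np.hypot(*(f(275,222,.081)-f(180,400,.081))))
print("bin side",ang(f(275,222,.081)-f(538,350,.081)),np.hypot(*(f(275,222,.081)-f(538,350,.081))))
print("lip dir",ang(f(188,210,.064)-f(105,352,.064))-90,"back",ang(f(213,222,.064)-f(132,360,.064))-90)
e=f(198,216,.064); print("slot end",e,ang(e-ax),np.hypot(*(e-ax)), "expect r",np.hypot(.058,.028),"off",np.degrees(np.arctan2(.028,.058)))
for z in(.0,.02,.03): 
    a,b=f(30,165,z),f(78,185,z); print("ptr",z,ang(a-b),ang((a+b)/2-ax),np.hypot(*(a-ax)))
b=f(625,400,.0); print("plunger",ang(ax-b))
E
```

```text
post [0.41398544 0.4266849 ] -177.5 0.07708588059397456
bin front dir+90 63.900000000000006 0.0634637502011132
bin side -116.5 0.08690694664530992
lip dir 60.69999999999999 back 61.0
slot end [0.43738679 0.39249164] -145.0 0.06543128616383191 expect r 0.06440496875241848 off 25.769327624338715
ptr 0.0 -113.2 -115.8 0.11317958404651167
ptr 0.02 -113.2 -120.0 0.1118646060081728
ptr 0.03 -113.2 -122.2 0.11140598348667136
plunger -108.8
```

```bash
python3 -m inch '[[[-0.05,0,0.2,0,0,0,0],[-0.05,0,0.35,0,0,0,0],[-0.05,0,0.5,0,0,0,0],[-0.05,0,0.5,0,0,0,0],[-0.05,0,0.5,0,0,0,-0.7],[-0.05,0,0.5,0,0,0,-0.7],[-0.05,0,0.5,0,0,0,-0.7],[-0.05,0,0.5,0,0,0,-0.7],[-0.05,0,0.5,0,0,0,-0.7]]]' 25
python3 -m inch '[[[0,0.006,0,0,0,0,-0.7],[0,0.012,0,0,0,0,-0.7],[0,0.012,0,0,0,0,-0.7],[0,0.012,0,0,0,0,-0.7]]]'
python3 -m inch '[[[0,-0.006,0,0,0,0,-0.7],[0,-0.012,0,0,0,0,-0.7],[0,-0.012,0,0,0,0,-0.7],[0,-0.012,0,0,0,0,-0.7]]]'
python3 -m inch '[[[0,-0.006,0,0,0,0,-0.7],[0,-0.012,0,0,0,0,-0.7],[0,-0.012,0,0,0,0,-0.7],[0,-0.012,0,0,0,0,-0.7]]]'
```

```text
t: 7.0
ee_pos: [0.4152, 0.427, 0.0699]
tool_rot: [3.138, 0.004, -3.126]
force: [1.7, -0.3, 4.7]
width: 0.156
gripper_force: 19.0
t: 7.5
ee_pos: [0.4151, 0.4279, 0.0698]
tool_rot: [-3.136, 0.002, -3.127]
force: [-0.2, -10.7, 9.6]
width: 0.152
gripper_force: 19.9
t: 8.0
ee_pos: [0.4152, 0.427, 0.0699]
tool_rot: [3.138, 0.004, -3.126]
force: [0.6, -0.0, 5.9]
width: 0.155
gripper_force: 19.2
t: 8.5
ee_pos: [0.4153, 0.4253, 0.0699]
tool_rot: [3.132, 0.005, -3.125]
force: [1.3, 8.8, 2.8]
width: 0.156
gripper_force: 19.5
```

It springs back both ways with no force at the centre, so the carousel has clicked in. I'll release it and go around the front of the machine to the rack.

```bash
python3 -m inch '[[[0,0.006,0,0,0,0,-0.7],[0,0.012,0,0,0,0,-0.7],[0,0.012,0,0,0,0,0],[0,0.012,0,0,0,0,0],[0,0.012,0,0,0,0,0],[0,0.012,-0.15,0,0,0,0],[0,0.012,-0.3,0,0,0,0],[0.1,0,-0.45,0,0,0,0],[0.2,-0.1,-0.5,0,0,0,0]]]'
python3 -m inch '[[[0.1,-0.15,0,0,0,0.35,0],[0.1,-0.3,0,0,0,0.7,0],[0.1,-0.45,0,0,0,1,0],[0.1,-0.6,0,0,0,1,0],[0.1,-0.6,0,0,0,1,0]]]'
python3 - <<'E'
from h import *
s=get_state(); print(s["ee_pos"],np.degrees(s["tool_rot"][2]))
print(rows(np.r_[.30,-.12,.27]-s["ee_pos"]))
E
```

```text
t: 9.62
ee_pos: [0.3378, 0.3837, 0.2686]
tool_rot: [3.138, 0.003, -3.125]
force: [-0.4, -0.4, 1.0]
width: 0.5
gripper_force: 0.0
t: 10.25
ee_pos: [0.3015, 0.1386, 0.2655]
tool_rot: [3.141, 0.001, 2.624]
force: [0.2, 0.8, -0.3]
width: 0.5
gripper_force: 0.0
[0.30154307 0.13862466 0.26546888] 150.36577269908972
[-0.31636257 -0.5638964  -0.01098867]
```

```bash
python3 -m inch '[[[-0.08,-0.14,0,0,0,0.35,0],[-0.16,-0.28,0,0,0,0.7,0],[-0.24,-0.42,0,0,0,1,0],[-0.31,-0.56,0,0,0,1,0],[-0.31,-0.56,0,0,0,1,0]]]'
python3 - <<'E'
from h import *
s=get_state(); print(s["ee_pos"],np.degrees(s["tool_rot"][2]))
print(rows(np.r_[.39,-.35,.27]-s["ee_pos"]))
E
```

```text
t: 10.88
ee_pos: [0.3005, -0.1168, 0.2647]
tool_rot: [-3.141, -0.001, 2.102]
force: [-0.1, 0.8, -0.2]
width: 0.499
gripper_force: 0.0
[ 0.30046242 -0.1168312   0.26473457] 120.42999662506436
[-0.61597895 -0.1022456  -0.01390051]
```

```bash
python3 -m inch '[[[-0.15,-0.025,0,0,0,0.35,0],[-0.3,-0.05,0,0,0,0.7,0],[-0.45,-0.075,0,0,0,1,0],[-0.6,-0.1,0,0,0,1,0],[-0.6,-0.1,0,0,0,1,0],[-0.6,-0.1,0,0,0,1,0]]]'
python3 - <<'E'
from h import *
s=get_state(); print(s["ee_pos"],np.degrees(s["tool_rot"][2]))
c=cam("wrist"); im=snapshot("wrist"); cv2.imwrite("pics/w3.png",im[:,:,::-1]); np.savez("w3.npz",K=c[0],p=c[1],M=c[2])
for nm,lo,hi in(("blue",(100,110,50),(130,255,255)),("red",(0,130,90),(10,255,255)),("wood",(12,50,120),(32,200,255))):
    for k in blobs(im,lo,hi,60):
        e=cv2.minAreaRect(k); 
        b=cast(c,cv2.boxPoints(e),.068 if nm!="wood" else .024); print(nm,np.round(e[0],1),np.round(e[1],1),round(e[2],1),b.mean(0).round(4),np.linalg.norm(b[1]-b[0]).round(4),np.linalg.norm(b[2]-b[1]).round(4),np.degrees(np.arctan2(*(b[1]-b[0])[1::-1])).round(1))
E
```

```text
t: 11.62
ee_pos: [0.391, -0.3385, 0.2647]
tool_rot: [-3.141, -0.002, 1.589]
force: [0.2, 0.7, 0.2]
width: 0.504
gripper_force: 0.0
[ 0.39097448 -0.3385098   0.26467042] 91.06404307051169
blue [372.4 215.6] [18.5 41.3] 48.9 [ 0.5308 -0.3936  0.068 ] 0.0478 0.024 47.1
blue [282.9 185. ] [ 9.5 48. ] 6.8 [ 0.4222 -0.358   0.068 ] 0.0577 0.0108 85.8
blue [331.9   3.9] [10.7 29.4] 55.7 [ 0.4616 -0.1729  0.068 ] 0.0265 0.0099 32.9
red [293.9 111.9] [11.8 50.5] 7.6 [ 0.4304 -0.2759  0.068 ] 0.0523 0.0125 85.0
wood [257.1 288.9] [49.5 11.1] 81.1 [ 0.3961 -0.5302  0.024 ] 0.0159 0.0844 11.1
wood [383.9 170.8] [20.8 67.1] 50.8 [ 0.5553 -0.349   0.024 ] 0.0814 0.0283 43.8
wood [230.3 237.5] [219.1  15.1] 89.6 [ 0.3571 -0.4671  0.024 ] 0.0186 0.3385 1.5
wood [490.  161.5] [97. 42.] 90.0 [ 0.6903 -0.3366  0.024 ] 0.0511 0.13 1.1
wood [284.8 141.1] [ 35.8 138.3] 9.5 [ 0.4257 -0.3184  0.024 ] 0.1716 0.0422 82.2
wood [228.8  62.5] [125.1  17.5] 89.5 [ 0.3569 -0.227   0.024 ] 0.0192 0.1345 1.5
```

View pics/w3.png

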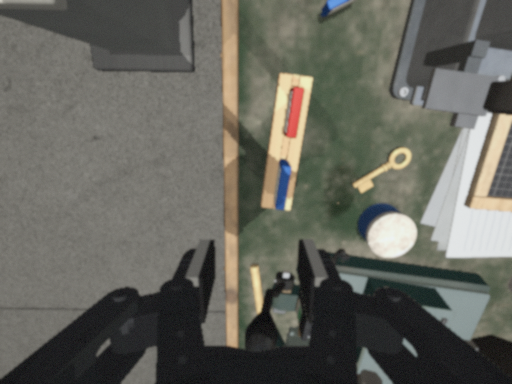

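The wrist view shows the rack: blue holder at (283,185), red at (294,112), both where they should be against the rack's measured size and centre. I'll descend and grip.

```bash
python3 -m inch '[[[-0.055,0.074,0.1,0,0,0.295,0],[-0.055,0.074,0.2,0,0,0.295,0],[-0.055,0.074,0.3,0,0,0.295,0],[-0.055,0.074,0.4,0,0,0.295,0],[-0.055,0.074,0.48,0,0,0.295,0],[-0.055,0.074,0.54,0,0,0.295,0],[-0.055,0.074,0.573,0,0,0.295,0],[-0.055,0.074,0.573,0,0,0.295,0],[-0.055,0.074,0.573,0,0,0.295,0]]]'
python3 -m inch '[[[0,0,0,0,0,0,-0.8],[0,0,0,0,0,0,-0.8],[0,0,0,0,0,0,-0.8],[0,0,0,0,0,0,-0.8],[0,0,0,0,0,0,-0.8],[0,0,0,0,0,0,-0.8]]]' 50
```

```text
t: 12.8
ee_pos: [0.4206, -0.3623, 0.0379]
tool_rot: [3.139, 0.002, 1.433]
force: [0.2, -0.4, 0.5]
width: 0.499
gripper_force: 0.0
t: 13.55
ee_pos: [0.4207, -0.3626, 0.0373]
tool_rot: [3.139, 0.001, 1.432]
force: [2.8, -0.2, 5.2]
width: 0.129
gripper_force: 50.6
```

```bash
python3 -m inch '[[[0,0,-0.05,0,0,0,-0.8],[0,0,-0.1,0,0,0,-0.8],[0,0,-0.2,0,0,0,-0.8],[0,0,-0.35,0,0,0,-0.8],[0,0,-0.5,0,0,0,-0.8],[0,0,-0.6,0,0,0,-0.8],[0,0,-0.6,0,0,0,-0.8]]]'
python3 - <<'E'
from h import *
s=get_state(); print(s["ee_pos"],np.degrees(s["tool_rot"][2]))
print(rows(np.r_[.30,-.12,.28]-s["ee_pos"]))
E
```

```text
t: 14.42
ee_pos: [0.42, -0.3628, 0.2798]
tool_rot: [3.138, 0.004, 1.432]
force: [-0.7, -0.3, -0.1]
width: 0.134
gripper_force: 50.0
[ 0.41997682 -0.36283911  0.27976187] 82.02394991191842
[ 0.55959794 -0.38126666 -0.0043785 ]
```

```bash
python3 -m inch '[[[0.14,-0.095,0,0,0,-0.3,-0.8],[0.28,-0.19,0,0,0,-0.6,-0.8],[0.42,-0.285,0,0,0,-0.9,-0.8],[0.56,-0.38,0,0,0,-1,-0.8],[0.56,-0.38,0,0,0,-1,-0.8],[0.56,-0.38,0,0,0,-1,-0.8]]]'
python3 - <<'E'
from h import *
s=get_state(); print(s["ee_pos"],np.degrees(s["tool_rot"][2]))
print(rows(np.r_[.30,.18,.28]-s["ee_pos"]))
E
```

```text
t: 15.18
ee_pos: [0.2995, -0.1185, 0.2749]
tool_rot: [-3.14, -0.001, 1.957]
force: [0.9, -0.2, -0.1]
width: 0.128
gripper_force: 50.0
[ 0.29951749 -0.11849393  0.27492856] 112.10683743281399
[ 0.69093044  0.28193556 -0.01249357]
```

```bash
python3 -m inch '[[[0.14,0.056,0,0,0,-0.3,-0.8],[0.28,0.112,0,0,0,-0.6,-0.8],[0.42,0.168,0,0,0,-0.9,-0.8],[0.56,0.224,0,0,0,-1,-0.8],[0.69,0.28,0,0,0,-1,-0.8],[0.69,0.28,0,0,0,-1,-0.8]]]'
python3 - <<'E'
from h import *
s=get_state(); print(s["ee_pos"],np.degrees(s["tool_rot"][2]))
print(rows(np.r_[.43,.3650,.22]-s["ee_pos"]))
E
```

```text
t: 15.92
ee_pos: [0.3006, 0.1817, 0.2744]
tool_rot: [-3.138, -0.002, 2.487]
force: [0.3, 0.3, -0.6]
width: 0.132
gripper_force: 50.0
[0.3005502  0.18168364 0.27441655] 142.4869291757125
[0.02205803 0.56105449 0.13417123]
```

```bash
python3 -m inch '[[[0.1,0.16,0,0,0,-0.16,-0.8],[0.19,0.3,0,0,0,-0.32,-0.8],[0.19,0.42,0,0,0,-0.32,-0.8],[0.15,0.54,0,0,0,-0.32,-0.8],[0.05,0.66,0,0,0,-0.32,-0.8],[-0.005,0.76,0.1,0,0,-0.32,-0.8],[-0.005,0.76,0.235,0,0,-0.32,-0.8],[-0.005,0.76,0.235,0,0,-0.32,-0.8],[-0.005,0.76,0.235,0,0,-0.32,-0.8]]]'
python3 - <<'E'
from h import *
s=get_state(); print(s["ee_pos"],np.degrees(s["tool_rot"]))
c=cam("wrist"); im=snapshot("wrist"); cv2.imwrite("pics/w4.png",im[:,:,::-1]); np.savez("w4.npz",K=c[0],p=c[1],M=c[2])
m=proj(c,[[.464,.378,.064]])[0]; print(m,c[1])
x0,y0=max(0,int(m[0])-110),max(0,int(m[1])-80); print(x0,y0)
cv2.imwrite("pics/w4c.png",cv2.resize(im[y0:y0+150,x0:x0+200],None,fx=4,fy=4,interpolation=cv2.INTER_CUBIC)[:,:,::-1])
E
```

```text
t: 17.05
ee_pos: [0.4907, 0.4166, 0.1839]
tool_rot: [3.14, 0.001, 2.645]
force: [0.8, -0.6, 0.8]
width: 0.134
gripper_force: 50.0
[0.490684   0.41662208 0.18390269] [1.79891337e+02 7.86086543e-02 1.51547589e+02]
[204.01973667 182.10786392] [0.42176522 0.453459   0.32550542]
94 102
```

View pics/w4c.png

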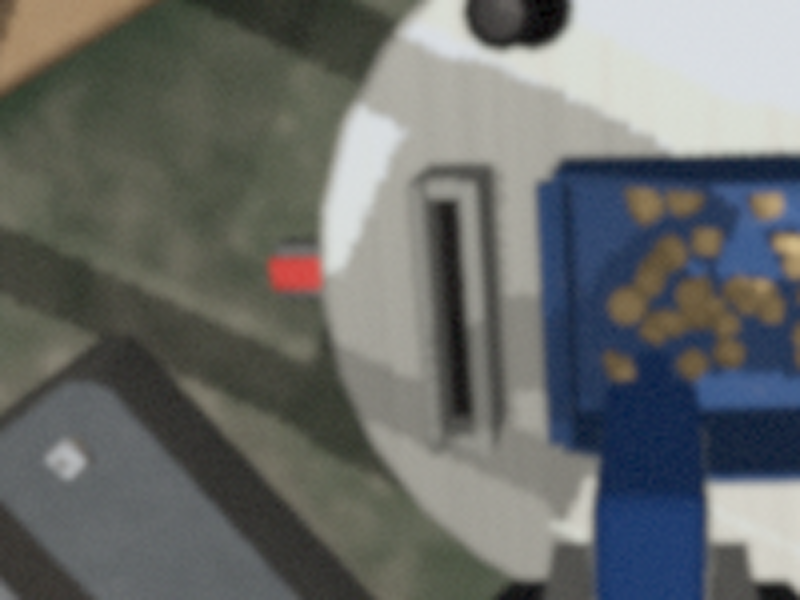

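The slot is clear in the wrist crop: dark opening from (446,198) to (461,420), lip's outer edge from (418,183) to (433,440), and the pointer at (295,272) level with the slot's middle.

```bash
python3 - <<'E'
from h import *
d=np.load("w4.npz"); c=(d["K"],d["p"],d["M"]); im=cv2.imread("pics/w4.png")
f=lambda u,v,z: cast(c,[[94+(u+.5)/4-.5,102+(v+.5)/4-.5]],z)[0][:2]
ang=lambda e: np.degrees(np.arctan2(e[1],e[0])).round(1)
ax=np.array([.4915,.4295])
def seg(n,a,b,z):
    A,B=f(*a,z),f(*b,z); m=(A+B)/2; print(n,A.round(4),B.round(4),"mid",m.round(4),"len",np.hypot(*(A-B)).round(4),"normal",ang(A-B)+90-180,"r",np.hypot(*(m-ax)).round(4),ang(m-ax))
seg("slot",(446,198),(461,420),.064)
seg("lip outer",(418,183),(433,440),.064)
seg("lip inner",(432,200),(450,420),.064)
seg("back inner",(463,200),(473,420),.064)
for z in(.02,.03): p=f(295,272,z); print("ptr",z,ang(p-ax),np.hypot(*(p-ax)))
p=f(497,15,.1); print("post",p,np.hypot(*(p-ax)),ang(p-ax))
g=cv2.cvtColor(im,cv2.COLOR_BGR2GRAY)
for r in range(152,208,8): print(r,g[r,194:222])
for col in(206,208): print(col,g[140:215,col])
E
```

```text
slot [0.4407 0.3934] [0.486  0.3697] mid [0.4634 0.3815] len 0.0511 normal 62.5 r 0.0556 -120.4
lip outer [0.4351 0.3898] [0.4872 0.3615] mid [0.4611 0.3756] len 0.0593 normal 61.5 r 0.0618 -119.4
lip inner [0.4396 0.3905] [0.4848 0.3675] mid [0.4622 0.379 ] len 0.0507 normal 63.099999999999994 r 0.0584 -120.1
back inner [0.4428 0.3964] [0.4873 0.3721] mid [0.4651 0.3843] len 0.0507 normal 61.400000000000006 r 0.0524 -120.3
ptr 0.02 -118.8 0.10317675353092129
ptr 0.03 -120.2 0.10024135098003002
post [0.41442238 0.4267091 ] 0.07712813409460306 -177.9
152 [163 155 143 140 137 125 105  95  90  86  78  76  78  87 108 135 151 154
 138 112  83  73  84 105 129 144 158 165]
160 [163 157 149 142 139 131 111  88  70  62  47  35  26  38  73 112 140 151
 147 128  96  76  80  97 126 148 160 166]
168 [164 163 154 145 141 138 126 104  81  70  53  37  31  37  52  96 128 147
 147 137 111  85  74  85 108 135 150 161]
176 [162 161 159 150 142 142 134 114  93  76  65  43  35  31  40  71 112 138
 149 146 127  98  77  76  95 115 132 140]
184 [164 162 160 154 145 140 136 124 103  83  69  56  41  24  28  43
[... 208 characters left out ...]
24 107  83  71  60  43  27  26  40  60
  94 111 121 111  98  78  72  87 107 129]
206 [169 164 146 114  92  92 116 138 150 152 142 118  78  44  35  33  30  32
  32  33  26  30  33  33  30  31  31  35  31  36  34  27  31  32  33  37
  35  35  36  37  37  36  39  42  41  42  44  40  44  41  46  45  51  49
  53  56  55  56  55  59  60  59  61  61  62  65  69  76  78  86  94 107
 114 114 121]
208 [168 162 143 114  88  91 105 127 144 149 144 129 108  99  95  91  87  80
  77  72  73  71  70  65  65  61  63  59  52  53  51  46  42  41  40  41
  40  35  37  34  27  36  30  22  28  21  22  25  21  22  22  22  25  30
  24  23  24  28  27  25  27  31  25  33  34  45  63  77  78  86 103 120
 129 128 126]
```

```bash
python3 - <<'E'
from h import *
d=np.load("w4.npz"); c=(d["K"],d["p"],d["M"])
T=np.array([.490684,.416622,.183903]); M=R.from_euler("xyz",np.radians([179.891337,.0786085,151.547589])).as_matrix()
for n,l in(("top near end",(.027,0,-.0307)),("bottom near end",(.027,0,.0093)),("foot",(.025,0,.0293))):
    print(n,proj(c,T+M@np.array(l))[0])
im=cv2.cvtColor(cv2.imread("pics/w4.png"),cv2.COLOR_BGR2HSV)
for r in(192,196,200,206,212,218,224,230,236,242):
    m=np.where((im[r,225:290,0]>100)&(im[r,225:290,0]<130)&(im[r,225:290,1]>100))[0]+225; print(r,m.min(),m.max(),len(m), im[r,257])
m=cast(c,[[205.7,181.3]],.064)[0]; print("mouth",m, np.hypot(*(m-[.4144,.4267,.064])[:2]), (M.T@(m-T)).round(4))
m2=np.r_[.4651,.3782,.064]; print("prior",(M.T@(m2-T)).round(4))
E
```

```text
top near end [256.77214355 230.63858566]
bottom near end [256.6809055  198.59614809]
foot [256.64726478 190.95959879]
192 231 289 31 [110 196  73]
196 231 289 44 [109 180  75]
200 232 289 58 [110 168  76]
206 232 289 58 [110 177  75]
212 235 289 54 [109 190  74]
218 245 289 45 [109 177  75]
224 244 268 25 [109 181  79]
230 243 269 27 [110 175 109]
236 243 269 27 [109 178 112]
242 243 269 27 [109 184 111]
mouth [0.46407528 0.37970815 0.064     ] 0.06838031672359295 [ 0.006  -0.0454  0.1198]
prior [ 0.0044 -0.0462  0.1198]
```

```bash
python3 -m inch '[[[0.009,-0.06,0,0,0,-0.015,-0.8],[0.009,-0.114,0.05,0,0,-0.015,-0.8],[0.009,-0.114,0.12,0,0,-0.015,-0.8],[0.009,-0.114,0.197,0,0,-0.015,-0.8],[0.009,-0.114,0.197,0,0,-0.015,-0.8],[0.009,-0.114,0.197,0,0,-0.015,-0.8]]]'
python3 - <<'E'
from h import *
s=get_state(); T=np.array([.490684,.416622,.183903]); M=R.from_euler("xyz",np.radians([179.891337,.0786085,151.547589])).as_matrix()
print("moved tool",(M.T@(s["ee_pos"]-T)).round(4),np.degrees(s["tool_rot"]),s["ee_pos"])
c=cam("wrist"); im=snapshot("wrist"); cv2.imwrite("pics/w5c.png",cv2.resize(im[130:270,180:340],None,fx=4,fy=4,interpolation=cv2.INTER_CUBIC)[:,:,::-1]); np.savez("w5.npz",K=c[0],p=c[1],M=c[2])
E
```

```text
t: 17.85
ee_pos: [0.4658, 0.38, 0.1073]
tool_rot: [3.136, 0.003, 2.655]
force: [0.8, 0.5, -0.0]
width: 0.134
gripper_force: 50.0
moved tool [ 0.0046 -0.0442  0.0765] [1.79672891e+02 1.77932411e-01 1.52111359e+02] [0.46575119 0.38001481 0.10734933]
```

View pics/w5c.png

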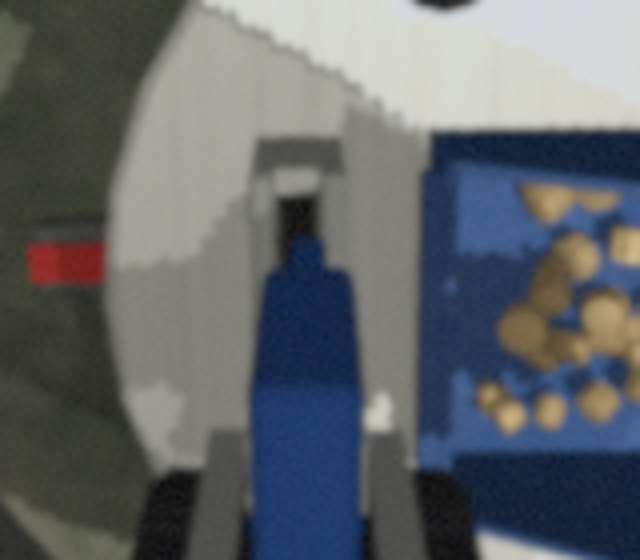

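The close-up shows the tongue end at crop (308,240) a little right of the slot, which spans about 270–318 and has its near end at y≈195. I'll check the offsets by casting.

```bash
python3 - <<'E'
from h import *
d=np.load("w5.npz"); c=(d["K"],d["p"],d["M"])
f=lambda u,v,z: cast(c,[[180+(u+.5)/4-.5,130+(v+.5)/4-.5]],z)[0]
s=get_state(); M=R.from_euler("xyz",s["tool_rot"]).as_matrix(); T=s["ee_pos"]
L=lambda X:(M.T@(X-T)).round(4)
print("slot end",L(f(294,195,.064)),"R edge",L(f(318.5,220,.064)),"dark L",L(f(280,220,.064)))
print("foot end z.078",L(f(308,238,.078)), "z.083", L(f(308,238,.083)), "shoulder",L(f(312,272,.098)),"body top near",L(f(305,385,.138)))
print("wall outer",L(f(255,160,.064)),L(f(345,160,.064)))
E
```

```text
slot end [ 0.029  -0.0023  0.0432] R edge [0.0249 0.0016 0.0432] dark L [ 0.0249 -0.0045  0.0432]
foot end z.078 [ 0.0262 -0.0001  0.0292] z.083 [ 0.0277 -0.0001  0.0242] shoulder [0.0276 0.0004 0.0092] body top near [ 0.0291 -0.0004 -0.0308]
wall outer [ 0.0346 -0.0083  0.0431] [0.0346 0.0057 0.0432]
```

```bash
python3 -m inch '[[[0,-0.0043,0,0,0,0,-0.8],[0,-0.0043,0,0,0,0,-0.8],[0,-0.0043,0.015,0,0,0,-0.8],[0,-0.0043,0.03,0,0,0,-0.8],[0,-0.0043,0.0425,0,0,0,-0.8],[0,-0.0043,0.0525,0,0,0,-0.8],[0,-0.0043,0.0525,0,0,0,-0.8]]]' 60
```

```text
t: 18.77
ee_pos: [0.4636, 0.3782, 0.0821]
tool_rot: [3.139, 0.0, 2.655]
force: [3.1, 4.5, -2.1]
width: 0.13
gripper_force: 60.3
```

```bash
python3 -m inch '[[[0,0.0025,0,0,0,0,-0.8],[0,0.0025,0.006,0,0,0,-0.8],[0,0.0025,0.012,0,0,0,-0.8],[0,0.0025,0.018,0,0,0,-0.8],[0,0.0025,0.024,0,0,0,-0.8],[0,0.0025,0.024,0,0,0,-0.8],[0,0.0025,0.024,0,0,0,-0.8]]]' 80
```

```text
t: 19.65
ee_pos: [0.4639, 0.3784, 0.0746]
tool_rot: [3.14, 0.001, 2.655]
force: [-1.5, 1.0, 6.7]
width: 0.125
gripper_force: 79.4
```

```bash
python3 -m inch '[[[0,0,0.005,0,0,0,-0.8],[0,0,0.01,0,0,0,-0.8],[0,0,0.015,0,0,0,-0.8],[0,0,0.015,0,0,0,-0.8],[0,0,0.015,0,0,0,-0.8]]]'
python3 -m inch '[[[0,0,0.005,0,0,0,-0.8],[0,0,0.01,0,0,0,-0.8],[0,0,0.01,0,0,0,-0.8],[0,0,0.01,0,0,0,-0.8]]]'
```

```text
t: 20.27
ee_pos: [0.4641, 0.3784, 0.0732]
tool_rot: [3.139, 0.002, 2.655]
force: [-7.2, -3.0, 23.4]
width: 0.13
gripper_force: 81.9
t: 20.78
ee_pos: [0.4641, 0.3785, 0.0731]
tool_rot: [3.138, 0.003, 2.655]
force: [-11.8, -6.6, 37.3]
width: 0.125
gripper_force: 83.9
```

It stops hard at TCP z 0.0732, against a predicted home of 0.0733. I'll ease the push a little and check.

```bash
python3 -m inch '[[[0,0,-0.004,0,0,0,-0.8],[0,0,-0.008,0,0,0,-0.8],[0,0,-0.008,0,0,0,-0.8],[0,0,-0.008,0,0,0,-0.8]]]'
python3 - <<'E'
from h import *
im=snapshot("wrist"); cv2.imwrite("pics/w6c.png",cv2.resize(im[130:270,180:340],None,fx=4,fy=4,interpolation=cv2.INTER_CUBIC)[:,:,::-1]); print(get_state()["force"])
E
```

```text
t: 21.28
ee_pos: [0.464, 0.3784, 0.0732]
tool_rot: [3.139, 0.002, 2.655]
force: [-9.0, -4.5, 25.6]
width: 0.123
gripper_force: 82.0
[-7.94016664 -3.61885717 26.51127333]
```

View pics/w6c.png

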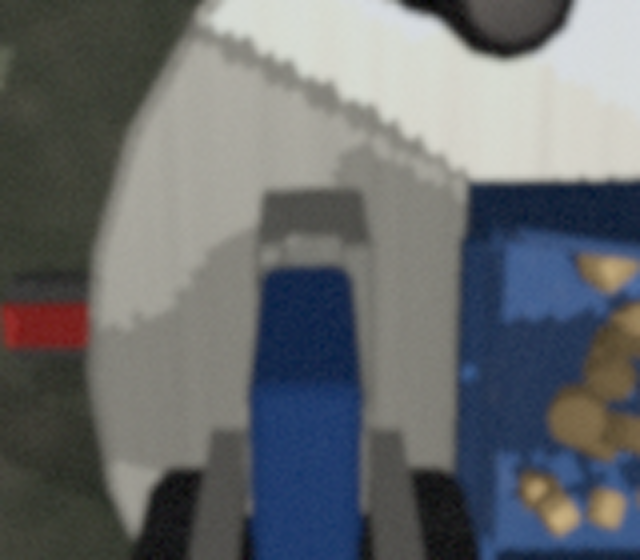

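The holder sits square on the rail: its shoulder at crop (308,270) meets the rail top with no tongue showing. The pointer at (45,325) is still in line, and the push is steady at 26 N.

```bash
python3 -c "
from plant import *
print(finish_job())"
```

```text
the job is handed in; nothing more can be done
None
```

The carousel is clicked into its detent at the red pointer, and the blue label holder is held pressed fully home on the rail with about 26 N. The job was handed in at about 21 s of the 58 s allowed.

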